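# Release a capped bottle from the ratchet clamp and return it to its tray

### The arm

A 6-joint arm with a two-finger parallel gripper is mounted at the origin on a cart in front of the work surface, level with it; the furniture and walls round the work are solid. World frame = base frame: x ahead of the robot, y to its left, z up, the work surface at z = 0. Lengths are in m, angles in rad, forces in N, time in s.
With the tool pointing down it reaches from about 0.275 to 0.825 m from the base axis. Payload 5.2 kg.
Tool frame: the origin (TCP) lies at the very end of the fingers, on their centre line; the grasp point (between the pads) lies 19 mm behind it (bot.grip_depth is the distance from the TCP to the grasp point, in m); z points along the fingers, y is the line along which they close (so a half turn about z gives the same grasp; the last joint's range is limited). The gripper opens to 93 mm and grips with 3 to 60 N. Pads are 15 mm wide; open, the fingers measure 128 mm over their backs; the gripper's body (75 mm by 188 mm) begins 65 mm behind the grasp point.
Start: joints at [-1.376, 0.259, 1.535, -0, 1.348, -0.203], TCP at [0.213, -0.507, 0.219] pointing down, gripper open.
Joint ranges: [-3.14, 3.14], [-0.91, 2.08], [0.19, 2.58], [-1.22, 4.36], [0.22, 2.71], [-3.12, 3.12]. Speed limits (rad/s): [2.57, 2.57, 3.14, 3.14, 3.14, 3.14].

### API

Orientations are given as a rotation vector (axis times angle).
In Python, from plant import observe, optics, ticket, bot gives the robot as it stands. The module is installed in compiled form; this text tells all that it offers.
- The arm moves only by the tool carry_out, never from a script. Its argument "deltas" is a list of rows, each an object with "linear": the shift along the world's x, y, z in m, a list of three; "twist": the turn about the world's z in degrees. A call has 1 to 10 rows; each row is the pose to reach, as a shift and turn from the pose commanded when the call began; what a row does not reach only later rows make up. A row lasts 1/8 s, in which the tool goes at most 62.5 mm and 10.7 degrees, less where a joint would pass 70% of its speed; a pose out of reach is approached as far as the arm can. A call with a gripper value outside its range is refused whole. "hand" is the opening, from 0 (shut) to 1 (fully open), set as the call begins (left out, the last holds). The fingers move at their own pace and stop on an object; "grip_force" is the grip in N (left out, the last holds). Time passes only in rows, so rows that repeat a pose let the fingers close. It gives the time, the measured TCP pose, the force, the opening and the grip force at its end, in the units of the state.
- observe(): the state, without advancing time (a new reading comes with each control period).
- optics.read_camera(name): name is "scene" or "top" or "wrist"; returns a dict with "img" (400x640x3 uint8, red, green, blue), "depth" (400x640 float32, m along the optical axis (not along the pixel's ray), 0 where there is no reading), "fx", "fy", "cx", "cy" (pixels), "rvec" (rotation vector, rad) and "tvec" (3), from world to camera coordinates, as OpenCV has them; the wrist camera has in their place "T_tool_cam" (4x4, takes a point from camera to tool coordinates, whose origin is the TCP and whose axes are the flange's). Camera axes: x right, y down, z forward; pixel columns grow to the right and rows downward; lengths in m; the calibration is good to about 2 mm. A picture is of the moment at which its call begins: read the wrist's pose just before it.
- ticket.hand_in(): hands the job in; it is judged then, once.
Trained networks look in a picture, given as the dict that the camera call returned (one of the last four; its "shot" number tells which), for a name from the list of things; names that differ only in an ending like _2 or _b are one class to them, and where a whole thing is asked for, a point or a joint stands for the part that bears it (a point fixed in the world has none). Each returns a list of dicts, best first, with "confidence" (0 to 1); they miss things now and then, are a little off and sometimes report something else, mostly with a low value. They report only what shows in the picture. A call takes as long as a camera call.
- optics.trace(picture, thing): "pixels" (400x640 bool, what is visible of it) and "centre" ([column, row] in pixels, amid what is visible of it).
The state is a dict: "time": time; "joint_pos": joint angles; "joint_vel": joint speeds; "tau": joint torques, N m; "position": TCP position; "ee_rot": TCP orientation; "contact_force": force on the tool from outside, world axes, zero at the start; "wrist_torque": the same for the moment, N m; "grip_width": finger opening in m; "grip_force": force on a finger pad.
Only numpy, scipy, OpenCV 4.12 (cv2) and the standard library are available. Lean on these libraries where they do the work, as an engineer would, in place of code of your own. Each camera call takes 0.05 s, during which the arm holds its last target. There are 200 camera calls.

### The job

The green-capped bottle is still held in the ratchet clamp it was capped in: lift the red holding pawl right over onto its rest, then turn the wing handle back, anticlockwise, to its stop so that the jaw opens fully. Take the bottle out and set it down gently, upright, in the middle of the empty tray bay with the green pad. Leave the pawl parked and the jaw open, and do not disturb the other things on the bench.

Things in the scene. Friction and masses are not known exactly. Their poses are not given: they have to be found in the camera images.
- clamp: Bench bottle clamp, bolted down: steel base 126 x 337 x 12 mm, origin on the worktop; base spans x +-63, y -172 to +165 mm of its own axes (x away from the operator, y left, z up). The bottle stands at its (0, -107, 12) mm between black V jaws, +-56 mm in x, tops 76 mm over the worktop. At its left a blue housing (y -18 to +160 mm, up to 110 mm high) with the panel, wheel and pawl.
- panel (a point): Fixed point where the wheel's axis meets the housing's sloping panel, (-5, 38, 77) mm in the clamp's axes, which it shares. The panel rises away from the operator at 35 degrees; its outward normal is (-0.574, 0, 0.819) in these axes. Wheel and pawl turn about axes along that normal. Panel: 56 mm right, 122 mm left, 56 mm down and 62 mm up the slope from here.
- wheel (a joint): Angle of the steel ratchet wheel (92 mm diameter, 16 saw teeth), rad: near 0 when tight, grows when turned back, anticlockwise looking squarely at the panel (positive about the outward normal), stop at 2.2. Moves the jaw 12 mm per rad. Takes about 0.1 N m, stays where left; may spring back up to 0.1 by itself when the pawl is lifted. The lowered pawl blocks turning back.
- hub (a point): On the wheel: point on its axis in the middle of the black wing handle's bar, 46 mm out from the panel. The bar is 84 long, 14 thick, 28 mm high (32 to 60 mm out from the panel), free to grip on both long sides; under it a hub of 13 mm radius; the wheel's face is 18 mm out from the panel.
- wing_end (a point): End of the wing handle's bar, 42 mm from hub along the bar; turns with the wheel. At wheel = 0 the bar points 27 degrees anticlockwise from the panel's rightward horizontal.
- pawl (a joint): Angle of the red pawl about its pivot, rad: about 0 with its nose in the teeth, grows as it is lifted off the wheel, anticlockwise (to the left) looking squarely at the panel, stop at 1.15 on its rest. Held by its own weight only: past about 0.5 (balance near 0.45) it falls over to the rest and stays; let go earlier, it falls back into the teeth. Lifts with under 2 N.
- pawl_knob (a point): On the pawl: centre line of its upright black round knob, 14 mm diameter, standing 14 to 56 mm out from the panel along the normal; this point is 43 mm out and 55 mm from the pivot axis. When it is down nothing as high stands within 40 mm of it; the wing handle is the nearest.
- pawl_pivot (a point): Fixed point on the pawl's pivot axis, 43 mm out from the panel (level with pawl_knob).
- jaw (a joint): Travel of the sliding jaw in m: 0 tight on the bottle, 0.026 fully open; driven by the wheel only, it slides to the clamp's left (+y). Its rubber face is sprung by 4 mm.
- bottle: White plastic bottle with a dark green screw cap (fixed on), 69 mm diameter, 124 mm high, about 0.45 kg; origin at the centre of its underside, z up. The cap is 57 mm in diameter and spans 102 to 123 mm above the origin; grip it there.
- tray: White bottle tray, fixed, 104 x 288 x 24 mm high, origin under its centre, y axis along its length; two cross walls make three bays in a row at y = -95, 0, +95 mm, each about 96 x 91 mm inside; walls and floor 4 mm. Two bays hold other bottles, one is empty.
- bay_pad: Green round pad, 72 mm diameter, 2 mm thick, in the middle of the empty bay; origin at the centre of its underside, 4 mm over the worktop, so the bottle's underside ends 6 mm over the worktop.
- white_cap_bottle: White-capped bottle, 68 mm diameter, 129 mm high, in the tray; leave it. Origin under its centre.
- plain_bottle: Another white-capped bottle, 68 mm diameter, 126 mm high, in the tray; leave it. Origin under its centre.
- tall_cylinder: Tall plastic measuring cylinder, 261 mm high, foot 62 x 71 mm, tube 40 mm, loose, between clamp and tray; leave it. Origin under its centre.
- beaker: Glass beaker, 53 mm diameter, 69 mm high; leave it. Origin under its centre.
- glass_cylinder: Glass measuring cylinder, 231 mm high, blue foot 53 x 61 mm, tube about 30 mm, loose, close to the right end of the clamp; leave it. Origin under its centre.
- sample_tin: Grey lidded tin, 71 mm diameter, 68 mm high, behind the clamp; leave it. Origin under its centre.
- tape_roll: Roll of tape lying flat, 86 mm diameter, 20 mm high, behind the clamp; leave it. Origin under its centre.
- orange_box: Orange carton 51 x 62 x 36 mm right of the clamp; leave it. Origin under its centre.

How it is judged:
On the way, in this order (a step that is already met when the one before it is completed fails the run):
1. the pawl is lifted off the teeth and over onto its rest (past 0.9 of 1.15 rad) (value of joint pawl above 0.9 rad), for 0.3 s.
2. the ratchet wheel is turned back to its stop (past 1.95 of 2.2 rad), the jaw open (value of joint pawl above 0.9 rad and value of joint wheel above 1.95 rad), for 0.2 s.
3. the bottle is lifted clear of the jaws (height (world z) of bottle above 0.08 m), for 0.1 s.
At the end, for the whole second after the job is handed in: The bottle stands upright (within 0.08 rad) and at rest in the tray bay with the green pad, within 16 mm of the pad's centre; the pawl is parked on its rest (past 0.9 rad) and the wheel is turned back past 1.95 rad, jaw open (all of step 2 and horizontal distance between bottle and bay_pad below 0.016 m and height (world z) of bottle between 0.002 and 0.012 m and angle between bottle's own z axis and vertical below 0.08 rad and linear speed of bottle below 0.02 m/s); the robot touches nothing.
It fails at once if a bottle in the tray is pushed more than 25 mm or tipped over (distance of any of white_cap_bottle, plain_bottle from where it was at the start of the episode above 0.025 m or angle between any of white_cap_bottle, plain_bottle's own z axis and vertical above 0.35 rad).
It fails at once if a measuring cylinder or the beaker is pushed more than 25 mm or tipped over (distance of any of tall_cylinder, glass_cylinder, beaker from where it was at the start of the episode above 0.025 m or angle between any of tall_cylinder, glass_cylinder, beaker's own z axis and vertical above 0.35 rad).
It fails at once if the tin, tape roll or orange box is pushed more than 25 mm or tipped over (distance of any of sample_tin, tape_roll, orange_box from where it was at the start of the episode above 0.025 m or angle between any of sample_tin, tape_roll, orange_box's own z axis and vertical above 0.35 rad).
It fails at once if the bottle is dropped or banged into the tray (moving over 0.35 m/s when less than 35 mm above the pad) (horizontal distance between bottle and bay_pad below 0.06 m and height (world z) of bottle below 0.041 m and linear speed of bottle above 0.35 m/s).
It also fails if it takes over 67 s, if anything falls off the work surface, if the arm or the gripper's body presses on something with over 40 N, if the wrist force passes 120 N, or if a joint passes its speed limit or range.

## Working session

There is one attempt and no reset: what is moved stays moved. The work goes in short steps, Python scripts to look and compute and a tool call to move; the robot and the scene stay as the last step left them, time stands still between calls to the robot, and variables do not carry over. Pictures are saved under pics/ and viewed, at most 10 in all, crops included, and the job is handed in when it is done.

Besides the shell and the picture viewer there is one more tool, called after "Emit:" in YAML: its name, and indented under it one key for each argument. carry_out: Moves the arm, as the interface text tells. Its arguments: {"type":"object","properties":{"deltas":{"type":"array"},"hand":{"type":"number"},"grip_force":{"type":"number"}},"required":["deltas"]}

```bash
mkdir -p pics; cat > h.py <<'E'
import numpy as np, cv2
from scipy.spatial.transform import Rotation as R
from plant import observe, optics, ticket, bot
def shot(n):
    s=observe(); p=optics.read_camera(n)
    if 'T_tool_cam' in p:
        T=np.eye(4); T[:3,:3]=R.from_rotvec(s['ee_rot']).as_matrix(); T[:3,3]=s['position']
        p['T']=T@p['T_tool_cam']
    else:
        T=np.eye(4); T[:3,:3]=R.from_rotvec(np.ravel(p['rvec'])).as_matrix(); T[:3,3]=np.ravel(p['tvec']); p['T']=np.linalg.inv(T)
    return p
def cloud(p,mask):
    v,u=np.nonzero(mask&(p['depth']>0)); d=p['depth'][v,u]
    c=np.c_[(u-p['cx'])/p['fx']*d,(v-p['cy'])/p['fy']*d,d]
    return c@p['T'][:3,:3].T+p['T'][:3,3]
def proj(p,X):
    T=np.linalg.inv(p['T']); c=np.atleast_2d(X)@T[:3,:3].T+T[:3,3]
    return np.c_[c[:,0]/c[:,2]*p['fx']+p['cx'],c[:,1]/c[:,2]*p['fy']+p['cy']]
def find(p,t):
    r=optics.trace(p,t); return r[0] if r else None
def save(p,n): cv2.imwrite('pics/'+n,cv2.cvtColor(p['img'],cv2.COLOR_RGB2BGR))
E
python3 - <<'E'
from h import *
for n in('top','scene'):
    p=shot(n); save(p,n+'1.png'); print(n,p['T'][:3,3].round(3))
    for t in 'clamp wheel pawl pawl_knob wing_end bottle tray bay_pad white_cap_bottle plain_bottle tall_cylinder beaker glass_cylinder sample_tin tape_roll orange_box'.split():
        r=find(p,t)
        if r is None: print(t,None);continue
        c=cloud(p,r['pixels'])
        if len(c): print(t,round(r['confidence'],2),np.round(r['centre']),len(c),np.median(c,0).round(3),np.percentile(c,2,0).round(3),np.percentile(c,98,0).round(3))
s=observe();print(s['time'],s['ee_rot'],s['position'])
print(R.from_rotvec(s['ee_rot']).as_matrix().round(2))
E
```

```text
top [ 0.429 -0.212  1.497]
clamp 0.97 [354. 212.] 4018 [ 0.487 -0.302  0.072] [ 0.416 -0.477  0.004] [ 0.55  -0.161  0.13 ]
wheel 0.83 [348. 214.] 583 [ 0.479 -0.275  0.106] [ 0.447 -0.313  0.071] [ 0.515 -0.24   0.137]
pawl 0.45 [330. 207.] 198 [ 0.496 -0.222  0.096] [ 0.467 -0.24   0.065] [ 0.528 -0.202  0.145]
pawl_knob 0.45 [348. 213.] 652 [ 0.479 -0.274  0.105] [ 0.446 -0.317  0.062] [ 0.514 -0.235  0.136]
wing_end 0.63 [346. 213.] 603 [ 0.48  -0.273  0.106] [ 0.447 -0.312  0.069] [ 0.517 -0.238  0.137]
bottle 0.88 [397. 217.] 431 [ 0.472 -0.416  0.134] [ 0.443 -0.445  0.072] [ 0.501 -0.39   0.14 ]
tray 0.89 [205. 197.] 1667 [0.53  0.176 0.007] [ 0.419  0.139 -0.001] [0.7   0.242 0.029]
bay_pad 0.77 [196. 218.] 366 [0.463 0.19  0.007] [0.432 0.16  0.001] [0.492 0.22  0.013]
white_cap_bottle None
plain_bottle None
tall_cylinder 0.63 [250. 212.] 475 [0.48  0.007 0.134] [ 0.456 -0.013  0.001] [0.507 0.033 0.265]
beaker 0.78 [259. 236.] 271 [ 0.405 -0.007  0.018] [ 0.381 -0.035  0.002] [0.429 0.013 0.072]
glass_cylinder 0.93 [436. 216.] 443 [ 0.482 -0.531  0.118] [ 0.46  -0.557 -0. 
[... 1361 characters left out ...]
8] [ 0.454 -0.007  0.003] [0.503 0.04  0.26 ]
beaker 0.8 [323. 267.] 458 [ 0.405 -0.009  0.042] [ 0.381 -0.066  0.001] [0.43  0.013 0.069]
glass_cylinder 0.45 [388. 124.] 28 [ 0.486 -0.53   0.216] [ 0.48  -0.552  0.181] [ 0.495 -0.523  0.231]
sample_tin 0.53 [290. 200.] 262 [ 0.649 -0.16   0.066] [ 0.616 -0.206  0.005] [ 0.673 -0.137  0.071]
tape_roll 0.56 [312. 184.] 326 [ 0.665 -0.317  0.011] [ 0.622 -0.36  -0.003] [ 0.715 -0.266  0.022]
orange_box 0.39 [338. 196.] 172 [ 0.496 -0.22   0.094] [ 0.467 -0.247  0.075] [ 0.519 -0.204  0.142]
1.7 [ 3.07963453e+00  6.20794413e-01 -3.34390257e-05] [ 0.21309539 -0.50706193  0.21865306]
[[ 0.92  0.39 -0.  ]
 [ 0.39 -0.92 -0.  ]
 [-0.    0.   -1.  ]]
```

```bash
python3 - <<'E'
from h import *
a=cv2.imread('pics/top1.png')[170:260,290:420]; b=cv2.imread('pics/scene1.png')[140:240,290:420]
a=cv2.resize(a,(780,540),interpolation=cv2.INTER_CUBIC);cv2.imwrite('pics/top1c.png',a)
b=cv2.resize(b,(780,600),interpolation=cv2.INTER_CUBIC);cv2.imwrite('pics/scene1c.png',b)
p=shot('top'); pts=cloud(p,np.ones((400,640),bool))
# base plate edge: z 12; housing points, yaw fit
m=(pts[:,0]>.35)&(pts[:,0]<.6)&(pts[:,1]>-.52)&(pts[:,1]<-.1)
q=pts[m&(abs(pts[:,2]-.012)<.006)]; print(len(q),q.min(0),q.max(0),cv2.minAreaRect(q[:,:2].astype(np.float32)))
q=pts[m&(pts[:,2]>.04)]; print(cv2.minAreaRect(q[:,:2].astype(np.float32)))
E
```

```text
1064 [ 0.36211681 -0.51988753  0.00600421] [ 0.59814467 -0.10015214  0.01798652] ((0.47992557287216187, -0.31062355637550354), (0.41877081990242004, 0.23475830256938934), 89.41932678222656)
((0.5253250598907471, -0.32508957386016846), (0.3268035352230072, 0.18866011500358582), 82.282470703125)
```

View pics/top1c.png

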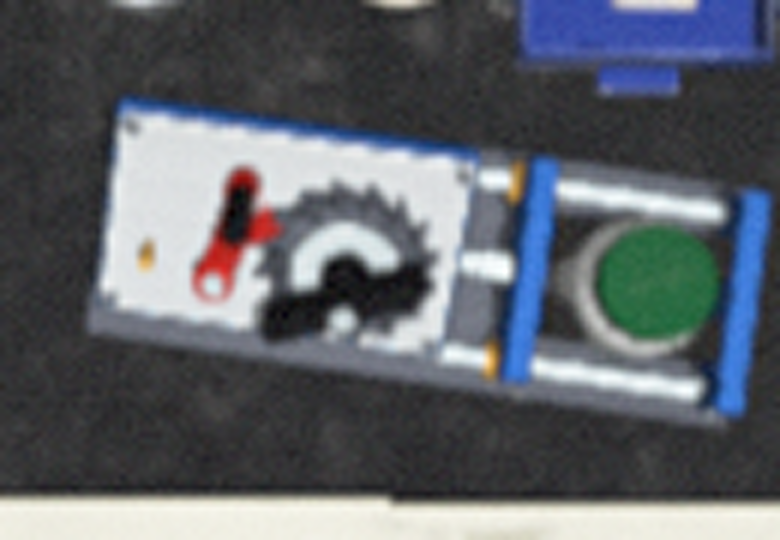

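View pics/scene1c.png

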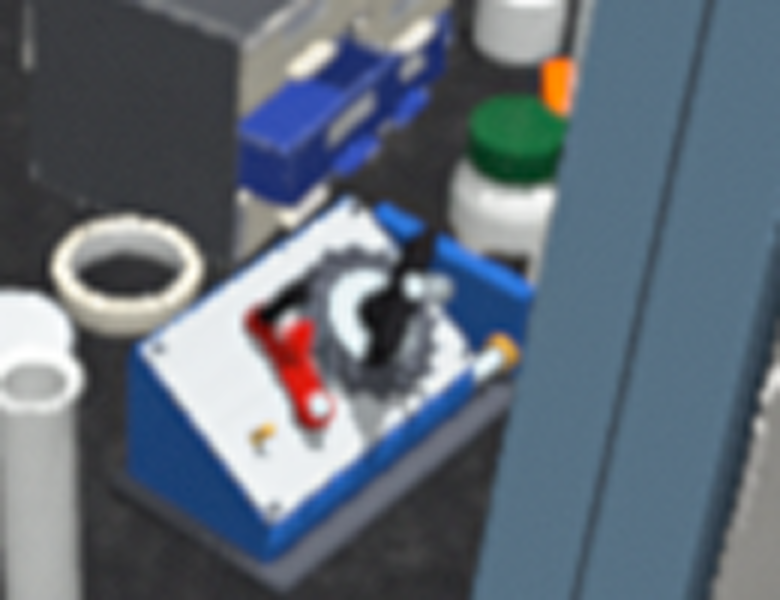

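```bash
python3 - <<'E'
import cv2,numpy as np
cv2.imwrite('pics/both.png',np.vstack([cv2.resize(cv2.imread('pics/%s1.png'%n)[30:330,100:540],(440,300)) for n in('top','scene')]))
from h import *
# fit panel plane using white panel pixels
p=shot('top'); m=np.zeros((400,640),bool); m[170:260,290:370]=1
im=p['img'].astype(int); w=m&(im.min(2)>190); pts=cloud(p,w); pts=pts[pts[:,2]>.035]
A=np.c_[pts[:,:2],np.ones(len(pts))]
for _ in range(5):
    k=np.linalg.lstsq(A,pts[:,2],rcond=None)[0]; r=A@k-pts[:,2]; g=abs(r)<.004; A=A[g]; pts=pts[g]
print(len(pts),k,np.arctan(np.hypot(k[0],k[1]))*57.3,'yaw',np.degrees(np.arctan2(k[1],k[0])),r.std())
# cap circle
r=find(p,'bottle'); c=cloud(p,r['pixels']&(im[...,1]>im[...,0]+15)); c=c[c[:,2]>.12]
print('cap',cv2.minEnclosingCircle(c[:,:2].astype(np.float32)),np.median(c,0))
r=find(p,'bay_pad'); c=cloud(p,r['pixels']); print('pad',cv2.minEnclosingCircle(c[:,:2].astype(np.float32)),c.mean(0))
# tall stuff map
a=cloud(p,np.ones((400,640),bool)); 
b=a[(a[:,2]>.15)]
H,_,_=np.histogram2d(b[:,0],b[:,1],bins=[np.arange(-.1,1,.05),np.arange(-.8,.5,.05)])
Z=np.zeros_like(H); ix=((b[:,0]+.1)/.05).astype(int); iy=((b[:,1]+.8)/.05).astype(int)
ok=(ix>=0)&(iy>=0)&(ix<Z.shape[0])&(iy<Z.shape[1]); np.maximum.at(Z,(ix[ok],iy[ok]),b[ok,2])
for i in range(Z.shape[0]-1,-1,-1): print('%5.2f'%(-.1+.05*i),' '.join('%3d'%(z*100) for z in Z[i][::-1]))
E
```

```text
628 [ 0.65166522 -0.09712183 -0.26609207] 33.38186045161917 yaw -8.476761819601503 0.001865850181845375
cap ((0.47277408838272095, -0.42316365242004395), 0.028530174866318703) [ 0.47145523 -0.42193481  0.13538871]
pad ((0.4633598029613495, 0.18841221928596497), 0.036860037595033646) [0.46309314 0.18795165 0.0068775 ]
 0.90  53  53  53  43  54  44   0  53  44  53  54  52   0  53  44  54   0   0   0  53  51  44  43  43  44
 0.85  56  54  54  56  57  44  60  59  44  44  54  55  58  55  44  56  57  55  57  57  51  49  50  50  50
 0.80  44  44  51  53  53  44  44  43  65  65  44  43  44  67  43  44  44  44  44  43  49  49  50  50  50
 0.75  56  56  56  79  79  79  79  79  79  79  79  79  79  80  80  80  80  80  80  80  80  80  80  48  48
 0.70  56  56  56  52  50  49  49  49  54  54  54  49  49  80  49  49  49  49  49  49  49  49  49  49  49
 0.65  31  29   0   0   0   0   0   0  43  43   0   0   0   0   0   0  17  17  17  17  17  17   0   0   0
 0.60  32  32   0   0   0   0   0   0  27   0   0   0   0   0   0   0  17  17  17  17  17  17   0   0   0
 0.55  17  17   0   0   0   0   0   0  
[... 744 characters left out ...]
  77  79  79  75  73  71  68  66  65  64  63  34   0   0   0   0
 0.15   0   0   0   0   0   0   0  36  58  76  79  79  76  73  71  69  66  65  64  63  61   0   0   0   0
 0.10   0   0   0   0   0   0   0   0   0   0   0   0   0   0   0  67  66  65  64   0   0   0   0   0   0
 0.05   0   0   0   0   0   0   0   0   0   0   0   0   0   0   0   0   0   0   0   0   0   0   0   0   0
 0.00   0   0   0   0   0   0   0  29  29   0   0   0   0   0   0   0   0   0   0   0   0   0   0   0   0
-0.05   0   0   0   0   0   0   0   0   0   0   0   0   0   0   0   0   0   0   0   0   0   0   0   0   0
-0.10   0   0   0   0   0   0   0   0   0   0   0   0   0   0   0   0   0   0   0   0   0   0   0   0   0
```

View pics/both.png

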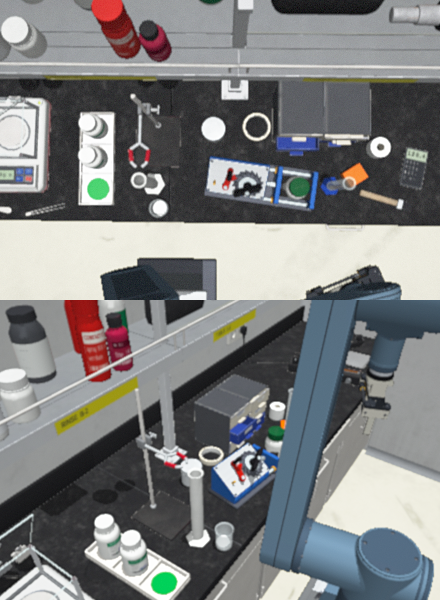

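Emit:
carry_out:
  deltas:
    - {"linear": [0.035,0.038,0.017],"twist": 9.8}
    - {"linear": [0.07,0.076,0.034],"twist": 19.6}
    - {"linear": [0.105,0.114,0.05],"twist": 29.4}
    - {"linear": [0.14,0.152,0.067],"twist": 39.2}
    - {"linear": [0.175,0.19,0.084],"twist": 49}
    - {"linear": [0.21,0.228,0.1],"twist": 58.6}
    - {"linear": [0.21,0.228,0.1],"twist": 58.6}
    - {"linear": [0.21,0.228,0.1],"twist": 58.6}
  hand: 0

```text
time: 2.9
position: [0.4228, -0.2792, 0.3183]
ee_rot: [-2.382, -2.048, 0.001]
contact_force: [-0.5, 0.1, -0.3]
grip_width: 0.0176
grip_force: 0.0
```

```bash
cat >> h.py <<'E'
yaw=np.radians(-8.5); C=np.array([[np.cos(yaw),-np.sin(yaw),0],[np.sin(yaw),np.cos(yaw),0],[0,0,1]])
O=np.array([.4722,-.4225,0])-C@[0,-.107,0]
P=O+C@[-.005,.038,.077]
# panel frame columns: right, upslope, normal
N=C@[-.574,0,.819]; U=C@[.819,0,.574]; RT=C@[0,-1,0]; B=np.c_[RT,U,N]
E
python3 - <<'E'
from h import *
s=observe(); print(s['time'],s['position'],s['grip_width'])
p=shot('wrist'); print(p['T_tool_cam'].round(3)); save(p,'w1.png')
for t in ('pawl','pawl_knob','wheel','wing_end','bottle'):
    r=find(p,t)
    if r is None: print(t,None); continue
    c=(cloud(p,r['pixels'])-P)@B
    print(t,round(r['confidence'],2),np.round(r['centre']),len(c),(np.percentile(c,[2,50,98],0)*1000).round() if len(c) else '')
E
```

```text
2.9 [ 0.42279415 -0.27915346  0.31834929] 0.01757291109679933
[[-0.001 -0.962 -0.274  0.076]
 [ 1.    -0.001 -0.    -0.   ]
 [ 0.    -0.274  0.962 -0.166]
 [ 0.     0.     0.     1.   ]]
pawl 0.87 [370. 114.] 969 [[-70. -29.   7.]
 [-56.  12.  17.]
 [-38.  41.  58.]]
pawl_knob 0.7 [370. 116.] 943 [[-70. -29.   7.]
 [-56.  10.  17.]
 [-38.  41.  58.]]
wheel None
wing_end 0.85 [361. 158.] 3280 [[-36. -34.   7.]
 [ -3.  10.  19.]
 [ 37.  38.  62.]]
bottle 0.79 [374. 243.] 593 [[113. -13. -62.]
 [119.  21.   4.]
 [152.  42.  40.]]
```

View pics/w1.png

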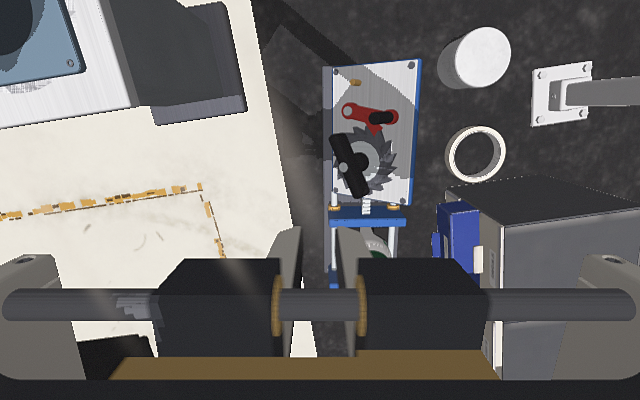

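```bash
python3 - <<'E'
from h import *
p=shot('wrist'); im=p['img'].astype(int)
a=(cloud(p,find(p,'pawl')['pixels'])-P)@B*1000
k=a[a[:,2]>35]; print('knob',len(k),np.percentile(k,[5,50,95],0).round())
k=a[a[:,2]>53]; print('knobtop',len(k),k.mean(0).round(1))
low=a[(a[:,2]<25)]; print('body', np.percentile(low,[2,98],0).round()); e=low[low[:,1]<low[:,1].min()+16]; print('pivot end',e.mean(0).round())
c=(cloud(p,find(p,'wing_end')['pixels'])-P)@B*1000
w=c[(c[:,2]>52)]; print('wing',len(w),w.mean(0).round(1),cv2.minAreaRect(w[:,:2].astype(np.float32)))
f=cloud(p,np.ones((400,640),bool)); f=(f-P)@B*1000
g=f[(abs(f[:,2])<8)&(f[:,0]>-125)&(f[:,0]<60)&(f[:,1]>-60)&(f[:,1]<65)]; print('panel',len(g),np.percentile(g,[1,99],0).round(), np.median(g[:,2]),np.polyfit(g[:,1],g[:,2],1),np.polyfit(g[:,0],g[:,2],1))
E
```

```text
knob 214 [[-60.  29.  37.]
 [-54.  37.  56.]
 [-49.  40.  58.]]
knobtop 131 [-54.1  34.3  56.9]
body [[-70. -29.   2.]
 [-36.  42.  22.]]
pivot end [-61. -23.  18.]
wing 835 [ 1.4  1.3 59.3] ((2.0391845703125, -0.3769493103027344), (82.82027435302734, 13.93240737915039), 27.629745483398438)
panel 7311 [[-119.  -54.   -6.]
 [  55.   61.    6.]] 1.4218124624384372 [-0.01186129  1.3386521 ] [-0.00609169  0.82249482]
```

```bash
python3 - <<'E'
from h import *
s=observe(); print(s['position'],s['grip_width'])
# commanded pose assumed = .4231,-.2791,.3187
c0=np.array([.4231,-.2791,.3187])
for q in [(-31,27,36),(-39,27,36),(-72,24,36),(-86,15,36)]:
    w=P+B@(np.array(q)/1000); print(q,w.round(4),(w-c0).round(4))
print(R.from_rotvec(s['ee_rot']).as_matrix().round(3))
E
```

```text
[ 0.42273708 -0.27951266  0.31850175] 0.0005509438868818215
(-31, 27, 36) [ 0.4947 -0.2479  0.122 ] [ 0.0716  0.0312 -0.1967]
(-39, 27, 36) [ 0.4959 -0.24    0.122 ] [ 0.0728  0.0391 -0.1967]
(-72, 24, 36) [ 0.4983 -0.207   0.1203] [ 0.0752  0.0721 -0.1984]
(-86, 15, 36) [ 0.4931 -0.1921  0.1151] [ 0.07    0.087  -0.2036]
[[ 0.151  0.989 -0.   ]
 [ 0.989 -0.151  0.   ]
 [ 0.    -0.    -1.   ]]
```

Emit:
carry_out:
  deltas:
    - {"linear": [0.036,0.016,-0.04],"twist": 0}
    - {"linear": [0.071,0.031,-0.09],"twist": 0}
    - {"linear": [0.071,0.031,-0.13],"twist": 0}
    - {"linear": [0.071,0.031,-0.165],"twist": 0}
    - {"linear": [0.071,0.031,-0.197],"twist": 0}
    - {"linear": [0.071,0.031,-0.197],"twist": 0}
    - {"linear": [0.072,0.039,-0.197],"twist": 0}
    - {"linear": [0.073,0.047,-0.197],"twist": 0}
    - {"linear": [0.074,0.055,-0.197],"twist": 0}
    - {"linear": [0.075,0.063,-0.198],"twist": 0}

```text
time: 4.6
position: [0.4983, -0.2153, 0.1213]
ee_rot: [2.381, 2.048, 0.001]
contact_force: [0.6, -0.3, -0.2]
grip_width: 0.0002
grip_force: 0.0
```

Emit:
carry_out:
  deltas:
    - {"linear": [0.0,0.009,-0.001],"twist": 0}
    - {"linear": [-0.001,0.016,-0.003],"twist": 0}
    - {"linear": [-0.005,0.023,-0.006],"twist": 0}
    - {"linear": [-0.005,0.023,-0.006],"twist": 0}
    - {"linear": [-0.005,0.023,0.03],"twist": 0}
    - {"linear": [-0.005,0.02,0.08],"twist": 0}
    - {"linear": [-0.03,0.0,0.14],"twist": 0}
    - {"linear": [-0.075,-0.063,0.198],"twist": 0}
    - {"linear": [-0.075,-0.063,0.198],"twist": 0}

```text
time: 5.72
position: [0.4224, -0.281, 0.3212]
ee_rot: [2.38, 2.045, -0.0]
contact_force: [-0.2, -0.1, 0.4]
grip_width: 0.0004
grip_force: 0.0
```

```bash
cat > chk.py <<'E'
from h import *
import sys
s=observe(); print(s['time'],s['position'],s['contact_force'])
p=shot('wrist'); save(p,sys.argv[1])
r=find(p,'pawl'); 
if r:
    a=(cloud(p,r['pixels'])-P)@B*1000; k=a[a[:,2]>50]; print('knobtop',r['confidence'],len(k),k.mean(0).round(1) if len(k) else '')
r=find(p,'wing_end')
if r:
    c=(cloud(p,r['pixels'])-P)@B*1000; w=c[(c[:,2]>52)&(abs(c[:,0])<50)&(abs(c[:,1])<50)]; print('wing',len(w),w.mean(0).round(1),cv2.minAreaRect(w[:,:2].astype(np.float32)))
E
python3 chk.py w2.png
```

```text
5.725 [ 0.42236645 -0.28096154  0.3212311 ] [-0.21290243 -0.10829817  0.44512158]
knobtop 0.69 155 [-108.6    7.5   56.4]
wing 788 [ 2.1  1.9 59.3] ((2.4914703369140625, 0.2265186309814453), (80.55839538574219, 14.153615951538086), 29.25564956665039)
```

```bash
python3 - <<'E'
from h import *
s=observe(); print(s['position'],s['time'])
c0=np.array([.4231,-.2791,.3187])
def pose(th,off=None,out=41):
    t=np.radians(th); d=(14.5+13*max(0,np.cos(t))) if off is None else off
    q=28*np.array([np.cos(t),np.sin(t)])+d*np.array([np.sin(t),-np.cos(t)])
    return P+B@np.array([q[0],q[1],out])/1000, np.degrees(np.arctan2(.819*np.sin(t),np.cos(t)))%360-270
w,tw=pose(209,26); print('start',w.round(3),(w-c0).round(3),round(tw,1)); s0=w; t0=tw
for th in np.arange(209,335,7):
    w,tw=pose(th); print(th,(w-s0).round(3).tolist(),round(tw-t0,1),w[2].round(3))
E
```

```text
[ 0.42287777 -0.28064343  0.31984054] 5.875
start [ 0.478 -0.239  0.116] [ 0.055  0.04  -0.203] -65.6
209 [-0.009, -0.004, -0.006] 0.0 0.11
216 [-0.012, -0.004, -0.008] 6.3 0.108
223 [-0.015, -0.005, -0.01] 13.0 0.106
230 [-0.018, -0.005, -0.012] 19.9 0.104
237 [-0.021, -0.007, -0.014] 27.2 0.102
244 [-0.024, -0.008, -0.016] 34.8 0.1
251 [-0.027, -0.01, -0.018] 42.8 0.098
258 [-0.03, -0.013, -0.019] 51.0 0.097
265 [-0.032, -0.016, -0.021] 59.5 0.095
272 [-0.034, -0.018, -0.022] 68.0 0.094
279 [-0.036, -0.02, -0.023] 76.5 0.093
286 [-0.037, -0.022, -0.024] 84.9 0.092
293 [-0.039, -0.025, -0.024] 93.0 0.091
300 [-0.04, -0.027, -0.025] 100.8 0.091
307 [-0.042, -0.03, -0.026] 108.2 0.09
314 [-0.043, -0.034, -0.026] 115.3 0.09
321 [-0.044, -0.037, -0.026] 122.0 0.089
328 [-0.044, -0.041, -0.026] 128.5 0.09
```

Emit:
carry_out:
  deltas:
    - {"linear": [0.009,0.007,-0.015],"twist": -9.5}
    - {"linear": [0.018,0.014,-0.03],"twist": -19}
    - {"linear": [0.027,0.02,-0.05],"twist": -28.5}
    - {"linear": [0.036,0.027,-0.07],"twist": -38}
    - {"linear": [0.045,0.034,-0.09],"twist": -47.5}
    - {"linear": [0.055,0.04,-0.11],"twist": -57}
    - {"linear": [0.055,0.04,-0.14],"twist": -65.6}
    - {"linear": [0.055,0.04,-0.175],"twist": -65.6}
    - {"linear": [0.055,0.04,-0.203],"twist": -65.6}
    - {"linear": [0.055,0.04,-0.203],"twist": -65.6}

```text
time: 7.12
position: [0.4763, -0.2363, 0.1124]
ee_rot: [-3.106, -0.432, 0.008]
contact_force: [0.7, -0.4, -0.5]
grip_width: 0.0004
grip_force: 0.0
```

Emit:
carry_out:
  deltas:
    - {"linear": [-0.005,-0.002,-0.003],"twist": 0}
    - {"linear": [-0.009,-0.004,-0.006],"twist": 0}
    - {"linear": [-0.012,-0.004,-0.008],"twist": 6.3}
    - {"linear": [-0.015,-0.005,-0.01],"twist": 13}
    - {"linear": [-0.018,-0.005,-0.012],"twist": 20}
    - {"linear": [-0.021,-0.007,-0.014],"twist": 27}
    - {"linear": [-0.024,-0.008,-0.016],"twist": 35}
    - {"linear": [-0.027,-0.01,-0.018],"twist": 43}
    - {"linear": [-0.03,-0.013,-0.019],"twist": 51}
    - {"linear": [-0.032,-0.016,-0.021],"twist": 59.5}

```text
time: 8.38
position: [0.4458, -0.2542, 0.0956]
ee_rot: [-2.483, -1.924, -0.002]
contact_force: [-0.7, 4.7, 3.9]
grip_width: 0.0005
grip_force: 2.1
```

Emit:
carry_out:
  deltas:
    - {"linear": [-0.002,-0.002,-0.001],"twist": 8.5}
    - {"linear": [-0.004,-0.004,-0.002],"twist": 17}
    - {"linear": [-0.005,-0.006,-0.003],"twist": 25.4}
    - {"linear": [-0.007,-0.009,-0.003],"twist": 33.5}
    - {"linear": [-0.008,-0.011,-0.004],"twist": 41.3}
    - {"linear": [-0.01,-0.014,-0.005],"twist": 48.7}
    - {"linear": [-0.011,-0.018,-0.005],"twist": 55.8}
    - {"linear": [-0.012,-0.021,-0.005],"twist": 62.5}
    - {"linear": [-0.012,-0.025,-0.005],"twist": 69}
    - {"linear": [-0.011,-0.026,-0.004],"twist": 72}

```text
time: 9.62
position: [0.4327, -0.2798, 0.0909]
ee_rot: [-0.88, -3.011, -0.002]
contact_force: [-8.3, 2.8, 1.4]
grip_width: 0.0005
grip_force: 4.1
```

```bash
python3 chk.py w3.png; python3 - <<'E'
from h import *
p=shot('top'); a=(cloud(p,np.ones((400,640),bool))-P)@B*1000
w=a[(a[:,2]>53)&(a[:,2]<64)&(np.hypot(a[:,0],a[:,1])<46)]; print(len(w),cv2.minAreaRect(w[:,:2].astype(np.float32)))
E
```

```text
9.625 [ 0.43270383 -0.27984558  0.09085788] [-8.26130519  2.80621158  1.40555918]
knobtop 0.75 1009 [-107.2    5.7   56.8]
wing 59 [ -9.3  -0.8 134.9] ((-4.2636260986328125, 1.0236530303955078), (40.657405853271484, 5.983425140380859), 25.953397750854492)
2 ((-22.271997451782227, 12.728050231933594), (5.788320064544678, 0.0), -112.81897735595703)
```

View pics/w3.png

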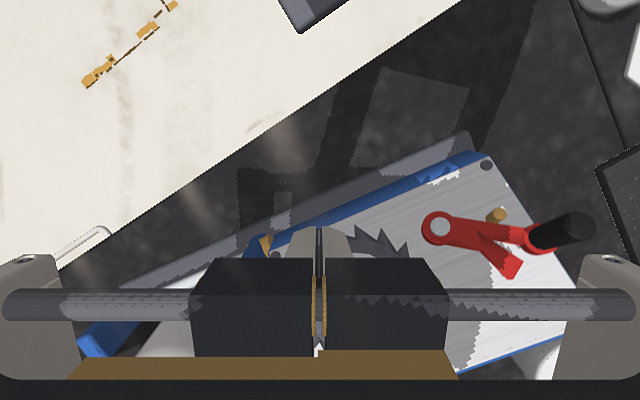

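Emit:
carry_out:
  deltas:
    - {"linear": [0.002,-0.002,0.001],"twist": 0}
    - {"linear": [0.004,-0.004,0.002],"twist": 0}
    - {"linear": [0.006,-0.005,0.003],"twist": 0}
    - {"linear": [0.006,-0.005,0.003],"twist": 0}

```text
time: 10.32
position: [0.4332, -0.2805, 0.0911]
ee_rot: [-0.878, -2.997, -0.01]
contact_force: [-18.6, 8.6, 0.4]
grip_width: 0.0007
grip_force: 10.4
```

Emit:
carry_out:
  deltas:
    - {"linear": [-0.01,0.004,0.0],"twist": 0}
    - {"linear": [-0.025,0.008,0.02],"twist": 0}
    - {"linear": [-0.025,0.008,0.06],"twist": -9}
    - {"linear": [-0.02,0.008,0.11],"twist": -18}
    - {"linear": [-0.015,0.008,0.16],"twist": -27}
    - {"linear": [-0.015,0.008,0.22],"twist": -36}
    - {"linear": [-0.015,0.008,0.23],"twist": -45}
    - {"linear": [-0.015,0.008,0.23],"twist": -54}
    - {"linear": [-0.015,0.008,0.23],"twist": -66}
    - {"linear": [-0.015,0.008,0.23],"twist": -66}

```text
time: 11.58
position: [0.4261, -0.2784, 0.3247]
ee_rot: [2.382, 2.045, 0.0]
contact_force: [0.0, 1.8, 0.2]
grip_width: 0.0007
grip_force: 0.0
```

```bash
python3 chk.py w4.png; python3 - <<'E'
from h import *
p=shot('top'); im=p['img'].astype(int)
r=find(p,'bottle'); print(r['confidence'],r['centre']); c=cloud(p,r['pixels']&(im[...,1]>im[...,0]+15)); c=c[c[:,2]>.12]
print('cap',len(c),cv2.minEnclosingCircle(c[:,:2].astype(np.float32)),np.median(c,0))
s=observe();print(R.from_rotvec(s['ee_rot']).as_matrix().round(3),s['position'])
E
```

```text
11.575 [ 0.4261026  -0.27838448  0.32468806] [0.02730425 1.82508484 0.24655921]
knobtop 0.56 142 [-108.5    7.8   56.6]
wing 741 [-0.3  2.9 59.6] ((2.269378662109375, 0.33593177795410156), (13.190784454345703, 82.0889892578125), 63.25190734863281)
0.59 [399.4, 214.5]
cap 288 ((0.47247546911239624, -0.4220740497112274), 0.0276548583060503) [ 0.47143159 -0.42006191  0.1352201 ]
[[ 0.149  0.989  0.   ]
 [ 0.989 -0.149 -0.   ]
 [-0.     0.    -1.   ]] [ 0.42609296 -0.27812679  0.32384124]
```

View pics/w4.png

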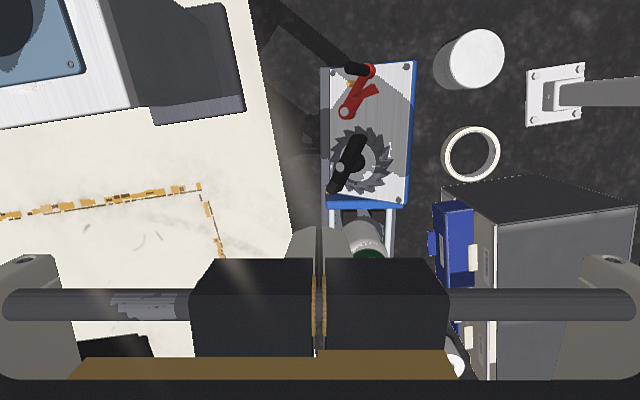

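Emit:
carry_out:
  deltas:
    - {"linear": [0.012,-0.036,-0.01],"twist": 0}
    - {"linear": [0.023,-0.072,-0.02],"twist": 0}
    - {"linear": [0.035,-0.107,-0.04],"twist": 0}
    - {"linear": [0.046,-0.143,-0.06],"twist": 0}
    - {"linear": [0.046,-0.143,-0.08],"twist": 0}
    - {"linear": [0.046,-0.143,-0.08],"twist": 0}
    - {"linear": [0.046,-0.143,-0.08],"twist": 0}
  hand: 1

```text
time: 12.7
position: [0.4723, -0.421, 0.2445]
ee_rot: [2.382, 2.047, -0.0]
contact_force: [0.5, 0.9, 0.8]
grip_width: 0.0658
grip_force: 0.0
```

```bash
python3 - <<'E'
from h import *
s=observe();print(s['time'],s['position'],s['grip_width'])
p=shot('wrist'); save(p,'w5.png'); im=p['img'].astype(int)
r=find(p,'bottle'); 
if r:
    c=cloud(p,r['pixels']&(im[...,1]>im[...,0]+12)); c=c[c[:,2]>.125]; print(r['confidence'],len(c),cv2.minEnclosingCircle(c[:,:2].astype(np.float32)),np.median(c,0))
E
```

```text
12.7 [ 0.47230526 -0.42099552  0.24454179] 0.06583875881268053
0.96 2730 ((0.4722684323787689, -0.42522308230400085), 0.028661856427788734) [ 0.47251272 -0.42375148  0.13564521]
```

View pics/w5.png

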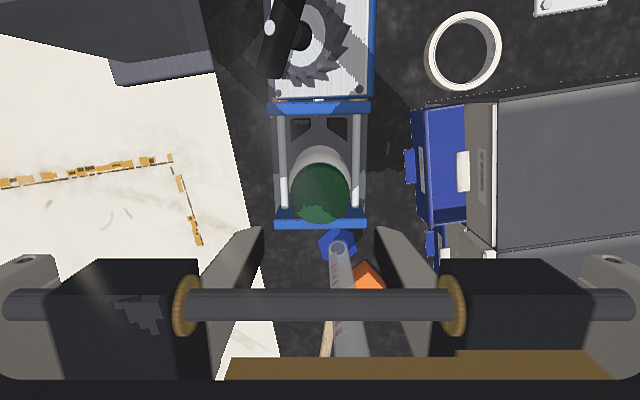

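Emit:
carry_out:
  deltas:
    - {"linear": [0,-0.002,-0.02],"twist": 0}
    - {"linear": [0,-0.002,-0.045],"twist": 0}
    - {"linear": [0,-0.002,-0.075],"twist": 0}
    - {"linear": [0,-0.002,-0.105],"twist": 0}
    - {"linear": [0,-0.002,-0.125],"twist": 0}
    - {"linear": [0,-0.002,-0.131],"twist": 0}
    - {"linear": [0,-0.002,-0.131],"twist": 0}

```text
time: 13.68
position: [0.4724, -0.4233, 0.1135]
ee_rot: [2.382, 2.046, -0.0]
contact_force: [-0.1, 0.0, 0.6]
grip_width: 0.0929
grip_force: 0.0
```

Emit:
carry_out:
  deltas:
    - {"linear": [0,0,0],"twist": 0}
    - {"linear": [0,0,0],"twist": 0}
    - {"linear": [0,0,0],"twist": 0}
    - {"linear": [0,0,0],"twist": 0}
    - {"linear": [0,0,0],"twist": 0}
    - {"linear": [0,0,0],"twist": 0}
    - {"linear": [0,0,0],"twist": 0}
  hand: 0
  grip_force: 35

```text
time: 14.55
position: [0.4724, -0.4231, 0.1129]
ee_rot: [2.383, 2.046, 0.0]
contact_force: [1.3, 0.4, 1.8]
grip_width: 0.057
grip_force: 35.0
```

Emit:
carry_out:
  deltas:
    - {"linear": [0,0.002,0.003],"twist": 0}
    - {"linear": [0.001,0.005,0.008],"twist": 0}
    - {"linear": [0.001,0.006,0.025],"twist": 0}
    - {"linear": [0.001,0.006,0.045],"twist": 0}
    - {"linear": [0.001,0.006,0.065],"twist": 0}
    - {"linear": [0.001,0.006,0.09],"twist": 0}
    - {"linear": [0.001,0.006,0.115],"twist": 0}
    - {"linear": [0.001,0.006,0.14],"twist": 0}
    - {"linear": [0.001,0.006,0.16],"twist": 0}
    - {"linear": [0.001,0.006,0.16],"twist": 0}

```text
time: 15.8
position: [0.4737, -0.4178, 0.2756]
ee_rot: [2.38, 2.043, -0.0]
contact_force: [-0.4, 0.4, -5.3]
grip_width: 0.0569
grip_force: 35.0
```

Emit:
carry_out:
  deltas:
    - {"linear": [-0.015,0.02,0],"twist": 9.85}
    - {"linear": [-0.031,0.05,0],"twist": 19.7}
    - {"linear": [-0.046,0.08,0],"twist": 29.5}
    - {"linear": [-0.061,0.11,0],"twist": 39.4}
    - {"linear": [-0.077,0.14,0],"twist": 49.2}
    - {"linear": [-0.092,0.17,0],"twist": 59.1}
    - {"linear": [-0.107,0.2,0],"twist": 69}
    - {"linear": [-0.122,0.23,0],"twist": 78.8}
    - {"linear": [-0.138,0.26,0],"twist": 88.6}
    - {"linear": [-0.153,0.28,0],"twist": 98.5}

```text
time: 17.05
position: [0.3188, -0.1353, 0.272]
ee_rot: [0.004, -3.141, -0.001]
contact_force: [-0.0, -0.9, -4.9]
grip_width: 0.057
grip_force: 35.0
```

Emit:
carry_out:
  deltas:
    - {"linear": [0,0.025,0],"twist": 0}
    - {"linear": [0,0.06,0],"twist": 0}
    - {"linear": [0,0.1,0],"twist": 0}
    - {"linear": [0,0.14,0],"twist": 0}
    - {"linear": [0,0.18,0],"twist": 0}
    - {"linear": [0,0.22,0],"twist": 0}
    - {"linear": [0,0.26,0],"twist": 0}
    - {"linear": [0,0.3,0],"twist": 0}
    - {"linear": [0,0.32,0],"twist": 0}
    - {"linear": [0,0.325,0],"twist": 0}

```text
time: 18.3
position: [0.3192, 0.1888, 0.2721]
ee_rot: [-0.002, -3.141, 0.0]
contact_force: [0.4, -1.2, -5.1]
grip_width: 0.0572
grip_force: 35.0
```

```bash
python3 - <<'E'
from h import *
s=observe();print(s['time'],s['position'],s['grip_width'],s['joint_pos'],R.from_rotvec(s['ee_rot']).as_matrix().round(3))
p=shot('wrist'); save(p,'w6.png'); im=p['img'].astype(int)
r=find(p,'bay_pad')
if r: c=cloud(p,r['pixels']); print('pad',r['confidence'],len(c),cv2.minEnclosingCircle(c[:,:2].astype(np.float32)),np.median(c,0))
r=find(p,'bottle')
if r: c=cloud(p,r['pixels']); print('bottle',r['confidence'],len(c),np.percentile(c,[2,50,98],0).round(3))
p=shot('top')
r=find(p,'bay_pad')
if r: c=cloud(p,r['pixels']); print('pad',r['confidence'],len(c),cv2.minEnclosingCircle(c[:,:2].astype(np.float32)),np.median(c,0))
a=cloud(p,np.ones((400,640),bool)); h=a[(a[:,2]>.122)&(a[:,2]<.14)&(a[:,1]>.14)&(a[:,1]<.25)&(a[:,0]<.72)]
for lo,hi in((.5,.6),(.6,.72)):
    q=h[(h[:,0]>lo)&(h[:,0]<hi)]; 
    if len(q): print(cv2.minEnclosingCircle(q[:,:2].astype(np.float32)),np.median(q,0))
E
```

```text
18.3 [0.31922342 0.18877458 0.27211863] 0.05718628441043008 [ 2.30687126e-01 -1.13476768e-01  1.81134147e+00 -4.25023486e-05
  1.44480657e+00 -1.33904071e+00] [[-1.     0.001 -0.001]
 [ 0.001  1.    -0.   ]
 [ 0.001 -0.    -1.   ]]
bottle 0.61 11155 [[0.287 0.162 0.196]
 [0.306 0.189 0.295]
 [0.334 0.216 0.296]]
pad 0.83 359 ((0.46221044659614563, 0.18936951458454132), 0.03445056825876236) [0.4630119  0.18853535 0.00716413]
((0.5582780241966248, 0.1910935938358307), 0.02526441588997841) [0.55816641 0.19067475 0.1307297 ]
((0.6514500379562378, 0.19239318370819092), 0.024416344240307808) [0.65136428 0.19192156 0.13328814]
```

View pics/w6.png

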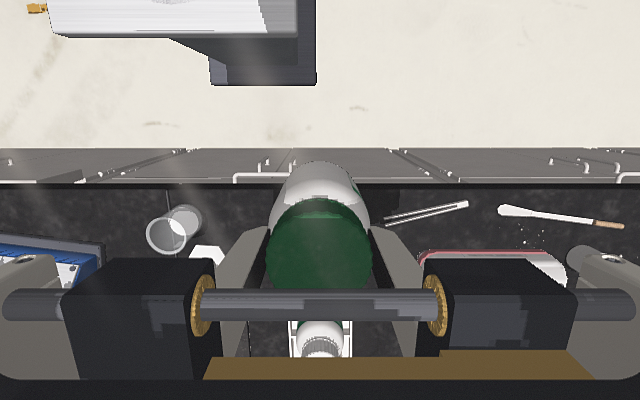

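Emit:
carry_out:
  deltas:
    - {"linear": [0.02,0.001,0],"twist": 0}
    - {"linear": [0.055,0.001,0],"twist": 0}
    - {"linear": [0.09,0.001,0],"twist": 0}
    - {"linear": [0.12,0.001,0],"twist": 0}
    - {"linear": [0.143,0.001,-0.005],"twist": 0}
    - {"linear": [0.143,0.001,-0.03],"twist": 0}
    - {"linear": [0.143,0.001,-0.06],"twist": 0}
    - {"linear": [0.143,0.001,-0.09],"twist": 0}
    - {"linear": [0.143,0.001,-0.11],"twist": 0}
    - {"linear": [0.143,0.001,-0.12],"twist": 0}

```text
time: 19.8
position: [0.4637, 0.1881, 0.1512]
ee_rot: [-0.008, -3.14, 0.001]
contact_force: [-1.1, -0.3, -4.5]
grip_width: 0.0567
grip_force: 35.0
```

Emit:
carry_out:
  deltas:
    - {"linear": [0,0,-0.007],"twist": 0}
    - {"linear": [0,0,-0.014],"twist": 0}
    - {"linear": [0,0,-0.021],"twist": 0}
    - {"linear": [0,0,-0.028],"twist": 0}
    - {"linear": [0,0,-0.034],"twist": 0}
    - {"linear": [0,0,-0.038],"twist": 0}
    - {"linear": [0,0,-0.041],"twist": 0}
    - {"linear": [0,0,-0.043],"twist": 0}
    - {"linear": [0,0,-0.044],"twist": 0}
    - {"linear": [0,0,-0.044],"twist": 0}

```text
time: 21.05
position: [0.4631, 0.189, 0.1087]
ee_rot: [0.006, 3.141, 0.0]
contact_force: [-0.7, -0.2, -4.6]
grip_width: 0.0574
grip_force: 35.0
```

Not yet in contact; ease down a little more.

Emit:
carry_out:
  deltas:
    - {"linear": [0,0,-0.001],"twist": 0}
    - {"linear": [0,0,-0.002],"twist": 0}
    - {"linear": [0,0,-0.003],"twist": 0}
    - {"linear": [0,0,-0.003],"twist": 0}

```text
time: 21.55
position: [0.4636, 0.189, 0.1068]
ee_rot: [0.005, 3.14, 0.0]
contact_force: [-1.9, 0.1, 4.3]
grip_width: 0.0574
grip_force: 35.0
```

Emit:
carry_out:
  deltas:
    - {"linear": [0,0,0.001],"twist": 0}
    - {"linear": [0,0,0.001],"twist": 0}
    - {"linear": [0,0,0.001],"twist": 0}
    - {"linear": [0,0,0.001],"twist": 0}
    - {"linear": [0,0,0.001],"twist": 0}
    - {"linear": [0,0,0.001],"twist": 0}
    - {"linear": [0,0,0.001],"twist": 0}
    - {"linear": [0,0,0.001],"twist": 0}
  hand: 1

```text
time: 22.55
position: [0.4631, 0.1889, 0.1067]
ee_rot: [-0.006, -3.142, -0.0]
contact_force: [-1.0, 0.0, -0.2]
grip_width: 0.093
grip_force: 0.0
```

Emit:
carry_out:
  deltas:
    - {"linear": [0,0,0.01],"twist": 0}
    - {"linear": [0,0,0.03],"twist": 0}
    - {"linear": [0,0,0.06],"twist": 0}
    - {"linear": [0,0,0.1],"twist": 0}
    - {"linear": [0,0,0.14],"twist": 0}
    - {"linear": [-0.04,0,0.17],"twist": 0}
    - {"linear": [-0.09,0,0.17],"twist": 0}
    - {"linear": [-0.14,0,0.17],"twist": 0}
    - {"linear": [-0.14,0,0.17],"twist": 0}

```text
time: 23.68
position: [0.3204, 0.189, 0.2777]
ee_rot: [0.003, 3.14, 0.001]
contact_force: [0.8, -0.0, 0.4]
grip_width: 0.0932
grip_force: 0.0
```

```bash
python3 - <<'E'
from h import *
s=observe();print(s['time'],s['position'],s['contact_force'])
p=shot('top'); im=p['img'].astype(int)
g=(im[...,1]>im[...,0]+15)&(im[...,1]>im[...,2])
c=cloud(p,g); c=c[(c[:,2]>.1)&(c[:,1]>.1)&(c[:,1]<.3)]; print('cap',len(c),cv2.minEnclosingCircle(c[:,:2].astype(np.float32)),np.median(c,0),np.polyfit(c[:,0],c[:,2],1))
r=find(p,'pawl'); a=(cloud(p,r['pixels'])-P)@B*1000; k=a[a[:,2]>45]; print('knob',k.mean(0).round(1))
f=(cloud(p,np.ones((400,640),bool))-P)@B*1000; w=f[(f[:,2]>53)&(f[:,2]<64)&(np.hypot(f[:,0],f[:,1])<50)]; print('bar',cv2.minAreaRect(w[:,:2].astype(np.float32)))
q=shot('scene'); v=np.vstack([cv2.resize(x['img'][30:330,100:540],(440,300)) for x in(p,q)]); cv2.imwrite('pics/end.png',v[...,::-1])
E
```

```text
23.675 [0.32039089 0.18903179 0.27768021] [ 0.84519648 -0.01036053  0.43979842]
cap 310 ((0.4659106731414795, 0.19122791290283203), 0.02897980809211731) [0.46555863 0.19033296 0.13017924] [0.03388618 0.11418724]
knob [-111.2    8.9   54.6]
bar ((1.488433837890625, 0.8767547607421875), (15.789299011230469, 83.43423461914062), 61.97582244873047)
```

View pics/end.png

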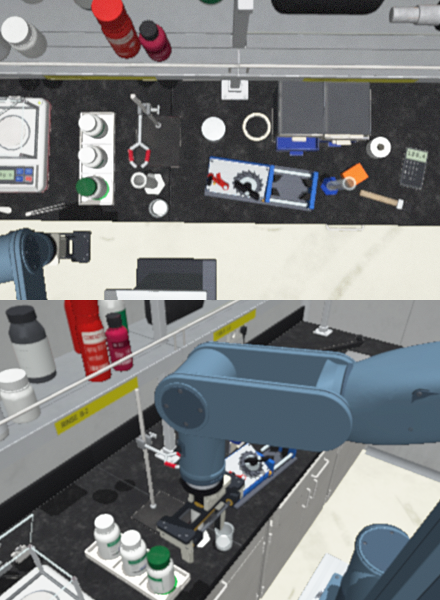

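The picture shows the green-capped bottle upright in the front bay (top view about (92,188)), the pawl parked, the jaw open and the other things where they were.

```bash
python3 -c "
from plant import ticket
print(ticket.hand_in())"
```

```text
the job is handed in; nothing more can be done
None
```

The job is handed in (no verdict came back): the pawl is parked, the wheel is at its stop with the jaw open, and the bottle stands upright about 3 mm from the centre of the green pad, with nothing else visibly disturbed.

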